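Take the wire reel off the pay-off stand and put it away

TASK

Flip the red cam lever on the pay-off stand fully open, then lower the gold-wire reel, on its axle, out through the stand's open-ended slots. Put the reel away in the tote bay that fits it, setting it down on the bay's floor rather than dropping it, and leave the lever open and everything else where it is.

Things in the scene. Friction and masses are not known exactly. Their poses are not given: they have to be found in the camera images.
- stand: Pay-off stand fixed to the table: dark steel base 164 x 96 x 10 mm, two upright green cheek plates, inner faces at x = +62 and -62 mm, 5 mm thick, from y = -40 to +34, up to z = 143 mm. A 10 mm tie bar joins them at y = 28, z = 55; a thin wire guide stands at y = 42, up to z = 74. Origin: centre of the base's underside; z up; axle along x; slots open to -y
- stand_seat (a point): centre of the seated axle, midway between the cheeks, 105 mm above the table; axes as the stand's. Both cheeks have the same hooked slot. Relative to this point (y, z in mm): the axle lies in a shallow seat, held by a 3 mm high lip at y = -8 to -10 and an end wall at y = 6.5; ceiling at z = 13 as far as y = -21. With the lever open the axle stays in the seat by itself
- slot_bend (a point): where the axle's centre should pass once over the lip: y = -16, z = +5 mm from the seat; go straight up 5 mm from the seat, then level to here. From here to slot_exit the slot slopes down at 45 degrees; floor line from (y, z) = (-10, -2) to (-40, -32), ceiling from (-21, 13) to (-40, -6), from the seat. 2 mm to spare over the lip, 3 below the ceiling, 4 on the slope
- slot_exit (a point): y = -50, z = -29 mm from the seat: the axle's centre when just clear of the slots' open mouths in the cheeks' -y edges; axes as the stand's. 10 mm further to -y the reel can be lifted freely
- cam_lever (a joint): cam lever outside the +x cheek, pivot along x, 24.5 mm above the seat. 0 = shut: the cam locks the axle's end down; the handle points to the stand's -y, rising 40 deg. 2.15 rad = fully open, at a stop: the handle has swung up and over to +y, rising 17 deg, the cam clear of the axle. Friction 0.2 N m: stays where left, can be pushed over. Starts at 0 to 0.2; open above 1.6
- lever_grip (a point): centre of the lever's red grip, a round bar 16 mm thick and 50 mm long with round ends; 51 mm from the pivot, at the stand's x = +82 mm; the grip's far end lies 76 mm from the pivot
- reel_center (a point): centre of the gold-wire reel with its axle, one rigid piece, about 0.4 kg: two black flanges 72 mm in diameter, 4 mm thick, 50 mm over their outer faces, gold winding 56 mm in diameter; steel axle along x, 10 mm thick, 156 mm long, a 16 mm collar from 50 to 60 mm either side. Any turn about x. Can be gripped from above across the flange faces, above the axle
- tote: blue divided tote fixed to the table, 178 (x) by 258 (y) by 45 mm high; origin: centre of its underside; z up. Walls 4 mm, floor 5 mm; three bays side by side along y, each 170 mm long in x: 84 mm wide (y = 41 to 125, empty, fits the gold reel), 50 mm wide (y = -13 to 37, two bobbins), 108 mm wide (y = -125 to -17, the big reel)
- tote_bay (a point): centre of the floor of the 84 mm wide bay, 5 mm above the table; axes as the tote's (x along the bay). The reel lies in it with its axle along x, its centre then 36 mm above this point
- bobbin0: bystander: small bobbin (40 mm diameter, 60 long, white flanges, copper wire) lying in the tote's narrow middle bay; origin at its centre
- bobbin1: bystander: the same size with bright steel wire, in the same bay; origin at its centre
- big_reel: bystander: large reel (92 mm diameter, 90 long, grey flanges, copper wire) lying in the tote's widest bay, its top 97 mm above the table; origin at its centre
- thread_spool: bystander: red thread spool standing up, 42 mm diameter, 48 high; origin under its centre
- glue_bottle: bystander: small amber bottle with a blue cap, 32 mm diameter, 75 high; origin under its centre
- gourd: bystander: little tan bottle gourd standing up, 54 mm diameter, 82 high; origin under its centre
- brass_block: bystander: brass block 50 x 32 x 14 mm, flat on the table; origin under its centre
- scissors: bystander: scissors with red handles, about 140 mm long, flat on the table; origin at the rivet, on the table

How it is judged:
By the outcome, as a careful person would: the job done as asked, in the order asked, and still so for the second after the job is handed in, with the robot touching nothing.
It also fails if it takes over 53 s, if anything falls off the work surface, if the arm or the gripper's body presses on something with over 40 N, if the wrist force passes 120 N, or if a joint passes its speed limit or range.

ROBOT

A 6-joint arm with a two-finger parallel gripper is mounted at the origin on the work surface. World frame = base frame: x ahead of the robot, y to its left, z up, the work surface at z = 0. Lengths are in m, angles in degrees, forces in N, time in s.
With the tool pointing down it reaches from about 0.35 to 0.875 m from the base axis. Payload 4.2 kg.
Tool frame: the origin (TCP) lies where the fingers leave the gripper's body, on its centre line; the fingertips stand 73 mm ahead of it and the grasp point (between the pads) lies 54 mm ahead of it (arm.tip_extent is the distance from the TCP to the fingertips, in m); z points along the fingers, y is the direction in which the jaws open and shut (so a half turn about z gives the same grasp; the last joint's range is limited). The gripper opens to 85 mm and grips with 20 to 120 N. Pads are 22 mm wide; open, the fingers measure 114 mm over their backs; the gripper's body (76 mm by 85 mm) begins 54 mm behind the grasp point. The pads swing forward as they close: fully open they stand 13 mm farther back than shut.
Start: joints at [-52.047, 22.042, 0.453, 0, -68.411, -14.817], TCP at [0.246, -0.575, 0.304] pointing down, gripper open.
Joint ranges: [-179.83, 179.83], [-69.29, 118.12], [-61.27, 80.66], [-181.25, 117.63], [-171.15, -9.14], [-177.46, 177.46]. Speed limits (degrees/s): [159.86, 159.86, 180, 180, 180, 180].

INTERFACE

Orientations are given as a 3x3 rotation matrix whose columns are the frame's x, y, z axes.
In Python, from cell import arm, viewer, workorder gives the robot as it stands. Calls block until the motion is done:
- arm.goto(position, orientation): joint-space move of the TCP to a pose.
- arm.move_linear(position, vel=0.15, ori=None, guard=None): straight line of the TCP; ori=None keeps the orientation; vel is the mean speed in m/s. With guard (N) it stops when the force on the tool has changed by that much, and returns True; else False.
- arm.move_j(angles): joint-space move.
- arm.grip(opening, grip_force=None): opening from 0.0 (shut) to 1.0 (fully open); grip_force is the grip in N (None keeps the last); returns when the fingers have stopped.
- arm.wait(seconds).
- arm.inverse_kinematics(position, orientation): joint angles nearest the present ones, or None.
- arm.read_state(): the state.
- viewer.snapshot(name): name is "scene" or "top" or "wrist"; returns (picture, depth): 480x640x3 uint8, blue, green, red; 480x640 float32, m along the optical axis (not along the pixel's ray), 0 where there is no reading.
- viewer.camera_model(name): a dict with "mtx" (3x3 intrinsics, pixels), "world_from_camera" (4x4, takes a point from camera to world coordinates). Camera axes: x right, y up, looking along -z (the intrinsics and any distortion apply to the point x, -y, -z); pixel columns grow to the right and rows downward; lengths in m; the calibration is good to about 2 mm. A picture is of the moment at which its call begins: read the wrist's pose just before it. camera_model takes no time and is no camera call; for the wrist camera it gives the pose at the moment of the call.
A pose or a line that the arm cannot do raises arm.Unreachable and nothing moves.
- workorder.finish_job(): hands the job in, once; it reports no verdict.
The state is a dict: "clock": time; "q": joint angles; "joint_vel": joint speeds; "joint_torque": joint torques, N m; "tool_pos": TCP position; "orientation": TCP orientation; "force": force on the tool from outside, world axes, zero at the start; "wrist_torque": the same for the moment, N m; "finger_gap": opening from 0.0 (shut) to 1.0 (fully open).
Only numpy, scipy, OpenCV 4.12 (cv2) and the standard library are available. Lean on these libraries where they do the work, as an engineer would, in place of code of your own. Each camera call takes 0.05 s, during which the arm holds its last target.

## Working session

There is one attempt and no reset: what is moved stays moved. The work goes in short steps, each a Python script; the robot and the scene stay as the last script left them, time stands still between calls to the robot, and variables do not carry over. Pictures are saved under pics/ and viewed, and the job is handed in when it is done.

```bash
ls; mkdir -p pics
python3 - <<'E'
from cell import arm, viewer, workorder
import cv2, numpy as np
for n in ["scene","top","wrist"]:
    m=viewer.camera_model(n); print(n,m)
    p,d=viewer.snapshot(n); cv2.imwrite(f"pics/{n}0.png",p); np.save(f"pics/{n}0.npy",d); np.savez(f"pics/{n}0m.npz",K=m["mtx"],T=m["world_from_camera"])
print(arm.read_state(), arm.tip_extent)
E
```

```text
pics
scene {'mtx': array([[588.76444241,   0.        , 325.65931865],
       [  0.        , 588.76444241, 231.56807331],
       [  0.        ,   0.        ,   1.        ]]), 'world_from_camera': array([[ 0.01620359, -0.80851624,  0.58825074,  1.32671258],
       [ 0.99981652,  0.00709076, -0.0177945 , -0.00723239],
       [ 0.010216  ,  0.58843114,  0.80848279,  1.1473558 ],
       [ 0.        ,  0.        ,  0.        ,  1.        ]])}
top {'mtx': array([[498.56522984,   0.        , 321.29570028],
       [  0.        , 498.56522984, 241.38755541],
       [  0.        ,   0.        ,   1.        ]]), 'world_from_camera': array([[-0.01568935,  0.99595505, -0.08847249,  0.47794226],
       [-0.99979949, -0.01672773, -0.01100751,  0.0079887 ],
       [-0.01244292,  0.08828205,  0.9960178 ,  1.51075156],
       [ 0.        ,  0.        ,  0.        ,  1.        ]])}
wrist {'mtx': array([[377.08804899,   0.        , 320.55297261],
       [  0.        , 377.08804899, 241.35297196],
       [  0.        ,   0.        ,   1.        ]]), 'world_from_camera': array([[-3.92746371e-01, -8.7790160
[... 405 characters left out ...]
     -6.84111363e+01, -1.48162701e+01]), 'joint_vel': array([ 0.024698  , -0.03418736,  0.29258291,  0.12721484,  0.10950215,
       -0.01664863]), 'joint_torque': array([-2.54693678e-04, -3.92678690e+01,  1.88580269e+01,  4.18852553e+00,
       -3.41452083e-03,  4.77333629e-06]), 'tool_pos': array([ 0.24548415, -0.57442285,  0.30306963]), 'orientation': array([[-9.19612055e-01, -3.92827064e-01, -7.51904781e-04],
       [-3.92827771e-01,  9.19610830e-01,  1.50464507e-03],
       [ 1.00394476e-04,  1.67905882e-03, -9.99998585e-01]]), 'force': array([-1.22985323, -0.05903977, -0.09228076]), 'wrist_torque': array([-0.00821578, -0.00979056, -0.01773643]), 'finger_gap': 0.9997510041952096} 0.0726
```

View pics/scene0.png

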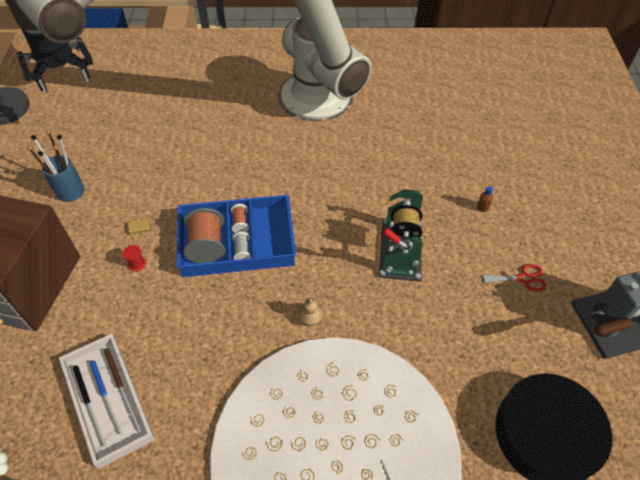

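View pics/top0.png

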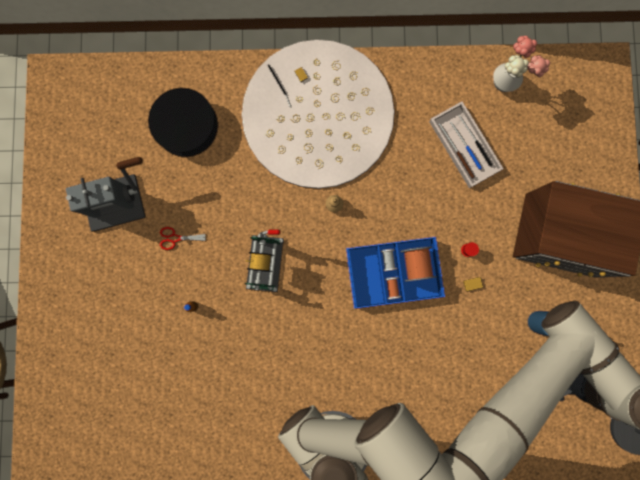

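View pics/wrist0.png

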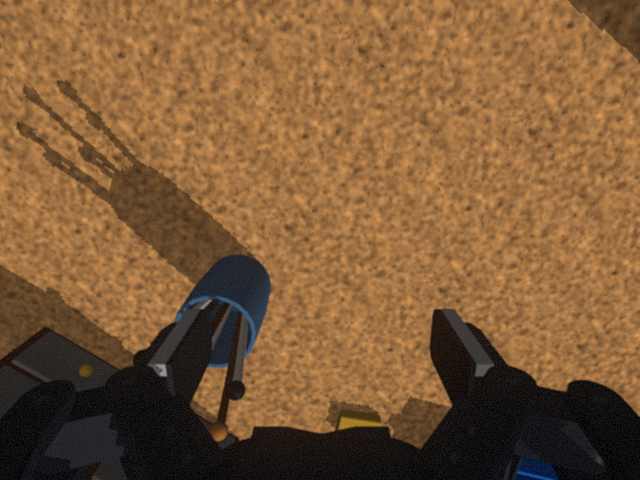

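Run:
```python
import cv2
p=cv2.imread("pics/scene0.png"); cv2.imwrite("pics/sc1.png",cv2.resize(p[170:290,340:460],None,fx=5,fy=5,interpolation=cv2.INTER_CUBIC))
p=cv2.imread("pics/top0.png"); cv2.imwrite("pics/tc1.png",cv2.resize(p[220:310,225:315],None,fx=6.5,fy=6.5,interpolation=cv2.INTER_CUBIC))
cv2.imwrite("pics/tc2.png",cv2.resize(p[225:315,335:455],None,fx=6.5,fy=6.5,interpolation=cv2.INTER_CUBIC))
```

```text
(no output)
```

View pics/sc1.png

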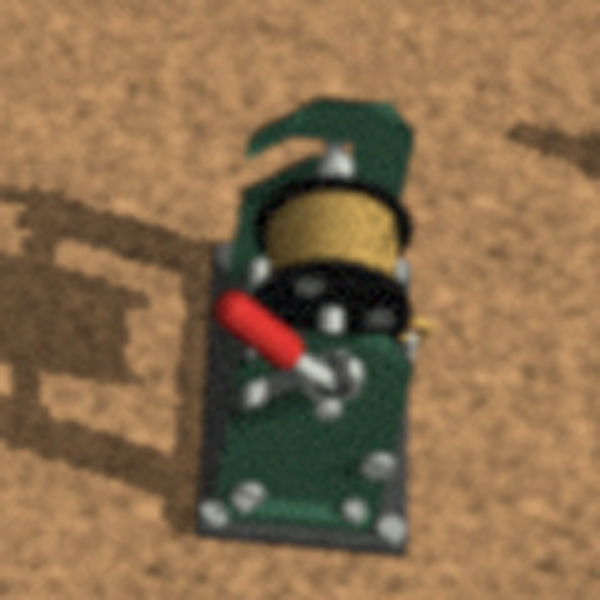

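View pics/tc1.png

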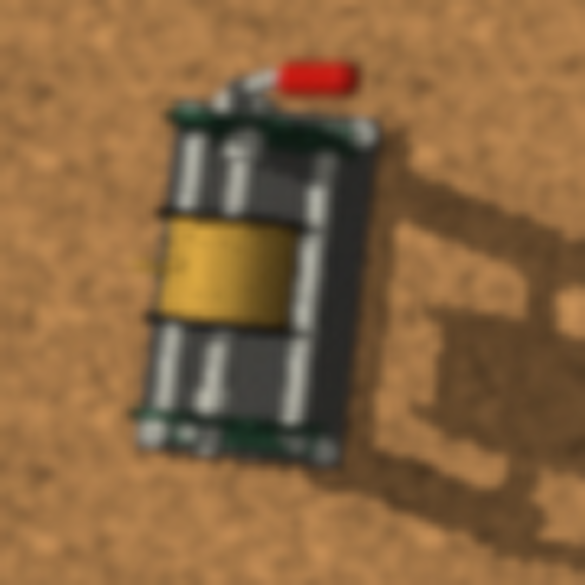

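View pics/tc2.png

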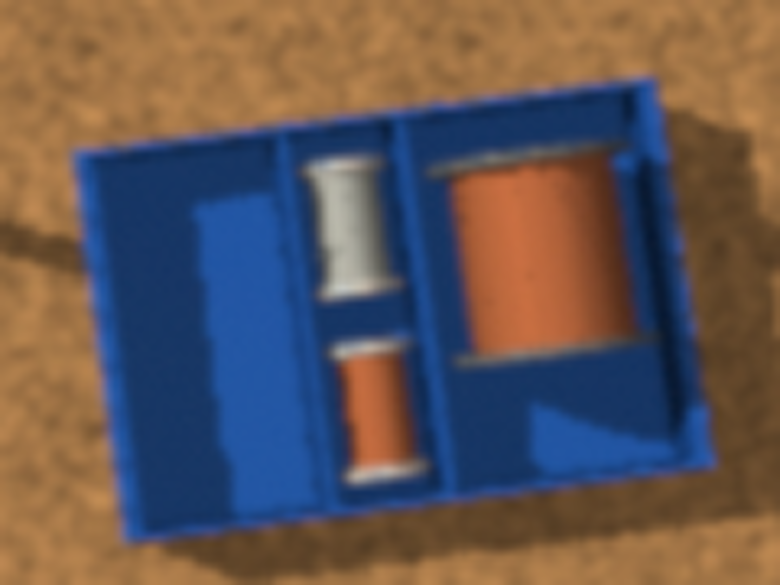

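```bash
cat > h.py <<'E'
import numpy as np, cv2
def load(n):
    z=np.load(f"pics/{n}m.npz"); return z["K"],z["T"]
def deproj(K,T,u,v,d):
    x=(u-K[0,2])/K[0,0]*d; y=(v-K[1,2])/K[1,1]*d
    return (T@np.array([x,-y,-d,1]))[:3]
def ray(K,T,u,v):
    o=T[:3,3]; p=deproj(K,T,u,v,1.0); r=p-o; return o,r/np.linalg.norm(r)
def atz(K,T,u,v,z):
    o,r=ray(K,T,u,v); return o+r*(z-o[2])/r[2]
def proj(K,T,P):
    c=(np.linalg.inv(T)@np.append(P,1))[:3]; d=-c[2]
    return np.array([K[0,0]*c[0]/d+K[0,2], -K[1,1]*c[1]/d+K[1,2]]),d
def tri(obs):
    A=np.zeros((3,3));b=np.zeros(3)
    for K,T,u,v in obs:
        o,r=ray(K,T,u,v);M=np.eye(3)-np.outer(r,r);A+=M;b+=M@o
    p=np.linalg.solve(A,b)
    return p,[float(np.linalg.norm((np.eye(3)-np.outer(*(2*[ray(K,T,u,v)[1]])))@(p-T[:3,3]))) for K,T,u,v in obs]
E
python3 - <<'E'
from h import *
np.set_printoptions(precision=4,suppress=True)
K,T=load("top0"); d=np.load("pics/top0.npy")
def c1(x,y): return 225+(x+.5)/6.5-.5, 220+(y+.5)/6.5-.5
def c2(x,y): return 335+(x+.5)/6.5-.5, 225+(y+.5)/6.5-.5
for n,p in dict(reeltop=(230,270),redA=(290,77),redB=(345,77),ch1=(280,125),ch2=(240,430)).items():
    u,v=c1(*p); print(n,u,v,deproj(K,T,u,v,d[int(round(v)),int(round(u))]))
for n,p in dict(TL=(82,158),TR=(650,85),BL=(133,537),BR=(710,462),d1t=(283,135),d1b=(328,512)).items():
    u,v=c2(*p); print(n,u,v,deproj(K,T,u,v,d[int(round(v)),int(round(u))]),atz(K,T,u,v,.045))
u,v=190,306;print(deproj(K,T,u,v,d[v,u]))
E
```

```text
reeltop 259.96153846153845 261.11538461538464 [0.5483 0.1937 0.1345]
redA 269.1923076923077 231.42307692307693 [0.6274 0.1644 0.1623]
redB 277.65384615384613 231.42307692307693 [0.6235 0.1383 0.1931]
ch1 267.65384615384613 238.80769230769232 [0.6094 0.1714 0.1393]
ch2 261.5 285.7307692307692 [0.4806 0.2047 0.0218]
TL 347.1923076923077 248.8846153846154 [ 0.5848 -0.0518  0.0432] [ 0.5847 -0.0517  0.045 ]
TR 434.5769230769231 237.65384615384616 [ 0.6136 -0.3096  0.0451] [ 0.6136 -0.3096  0.045 ]
BL 355.03846153846155 307.1923076923077 [ 0.414  -0.0711  0.0467] [ 0.4139 -0.0711  0.045 ]
BR 443.8076923076923 295.6538461538462 [ 0.4435 -0.3294  0.0492] [ 0.4434 -0.3304  0.045 ]
d1t 378.11538461538464 245.34615384615384 [ 0.5933 -0.1426  0.0486] [ 0.5936 -0.143   0.045 ]
d1b 385.03846153846155 303.3461538461538 [ 0.4236 -0.1593  0.0403] [ 0.4237 -0.1588  0.045 ]
[0.4255 0.4054 0.0673]
```

Run:
```python
from h import *
from cell import arm
np.set_printoptions(precision=3,suppress=True)
def R(yaw,flip):
    c,s=np.cos(np.radians(yaw)),np.sin(np.radians(yaw)); X=np.array([c,s,0]);Y=np.array([-s,c,0])
    ty=X if flip else -X
    tz=np.array([0,0,-1.]); tx=np.cross(ty,tz); return np.c_[tx,ty,tz]
for f in (0,1):
    print(f,"tool x",R(-7,f)[:,0])
    for p in ([.55,.19,.19],[.55,.19,.30],[.54,.10,.2],[.53,-.1,.14],[.64,.12,.24],[.64,.25,.24]):
        print(p,arm.inverse_kinematics(p,R(-7 if p[1]>0 else 6.4,f)))
```

```text
0 tool x [-0.122 -0.993 -0.   ]
[0.55, 0.19, 0.19] [ 34.997  23.905 -14.484   0.    -51.61  -41.997]
[0.55, 0.19, 0.3] [ 34.997  18.015  -6.156   0.    -65.829 -41.997]
[0.54, 0.1, 0.2] [ 27.408  20.427 -18.474   0.    -51.099 -34.408]
[0.53, -0.1, 0.14] [  6.55   24.077 -23.476   0.    -42.446  -0.15 ]
[0.64, 0.12, 0.24] [ 24.826  27.249  -0.703   0.    -62.048 -31.826]
[0.64, 0.25, 0.24] [ 34.785  30.605   5.087   0.    -64.482 -41.785]
1 tool x [0.122 0.993 0.   ]
[0.55, 0.19, 0.19] [ 34.997  23.905 -14.484   0.    -51.61  138.003]
[0.55, 0.19, 0.3] [ 34.997  18.015  -6.156   0.    -65.829 138.003]
[0.54, 0.1, 0.2] [ 27.408  20.427 -18.474   0.    -51.099 145.592]
[0.53, -0.1, 0.14] None
[0.64, 0.12, 0.24] [ 24.826  27.249  -0.703   0.    -62.048 148.174]
[0.64, 0.25, 0.24] [ 34.785  30.605   5.087   0.    -64.482 138.215]
```

```bash
cat >> h.py <<'E'
def R(yaw):
    c,s=np.cos(np.radians(yaw)),np.sin(np.radians(yaw)); ty=-np.array([c,s,0])
    tz=np.array([0,0,-1.]); return np.c_[np.cross(ty,tz),ty,tz]
def snap(viewer,cam,name):
    m=viewer.camera_model(cam); p,d=viewer.snapshot(cam)
    cv2.imwrite(f"pics/{name}.png",p); np.save(f"pics/{name}.npy",d); np.savez(f"pics/{name}m.npz",K=m["mtx"],T=m["world_from_camera"])
E
python3 - <<'E'
from h import *
from cell import arm,viewer
np.set_printoptions(precision=3,suppress=True)
c=lambda:arm.read_state()["clock"]
arm.goto([.505,-.10,.30],R(6.4)); print(c()); arm.wait(.2); snap(viewer,"wrist","w1")
arm.goto([.55,.13,.32],R(-7)); print(c()); arm.wait(.2); snap(viewer,"wrist","w2")
arm.goto([.55,.23,.32],R(-7)); print(c()); arm.wait(.2); snap(viewer,"wrist","w3"); print(c())
E
```

```text
2.1
3.2833
4.0167
4.2667
```

View pics/w1.png

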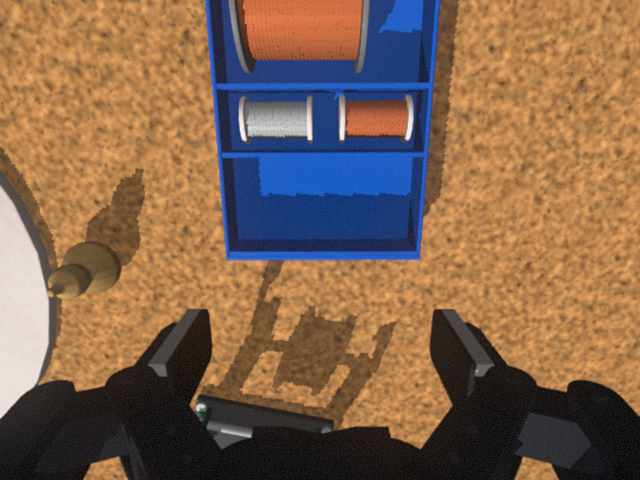

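View pics/w2.png

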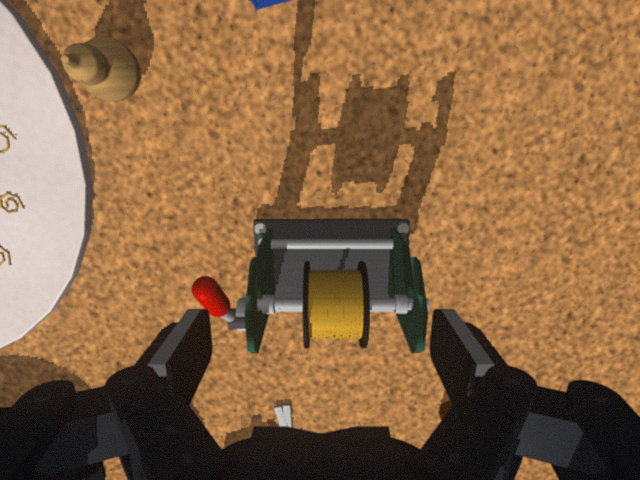

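View pics/w3.png

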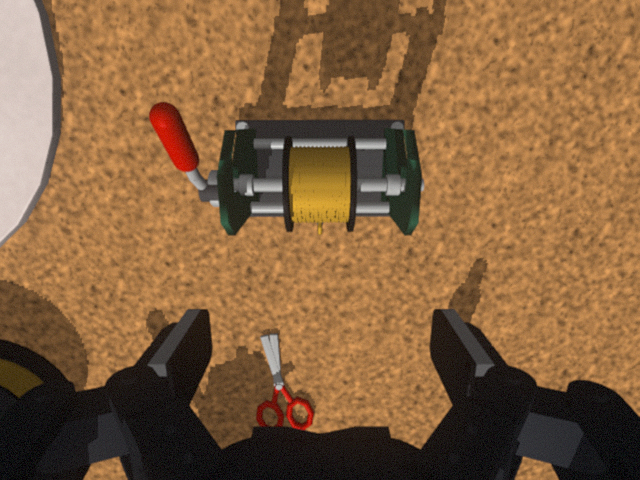

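Run:
```python
import cv2
def crop(n,x0,x1,y0,y1,f,o):
    p=cv2.imread(f"pics/{n}.png"); cv2.imwrite(f"pics/{o}.png",cv2.resize(p[y0:y1,x0:x1],None,fx=f,fy=f,interpolation=cv2.INTER_CUBIC))
crop("w2",240,440,205,355,4,"w2c"); crop("w3",210,430,110,245,3.6,"w3c")
crop("w3",140,240,90,215,4,"w3l"); crop("w1",200,450,70,270,3,"w1c")
```

```text
(no output)
```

View pics/w2c.png

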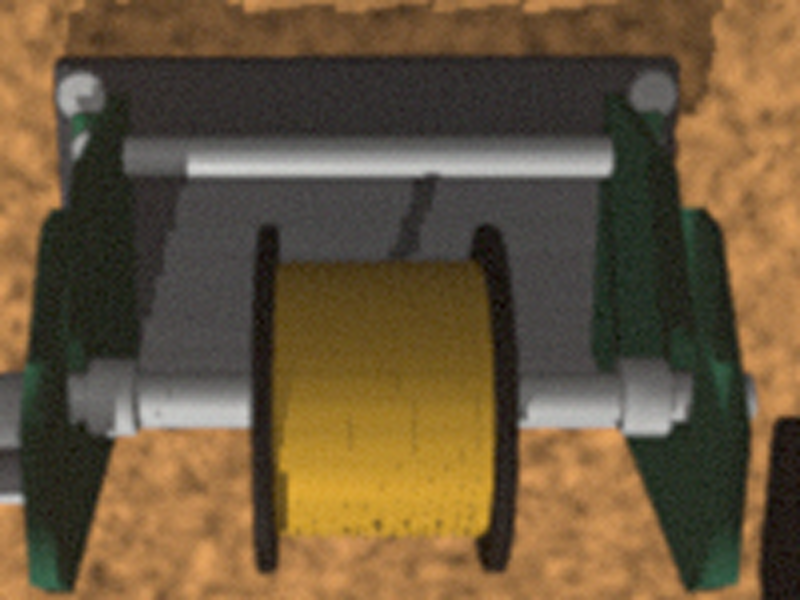

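View pics/w3c.png

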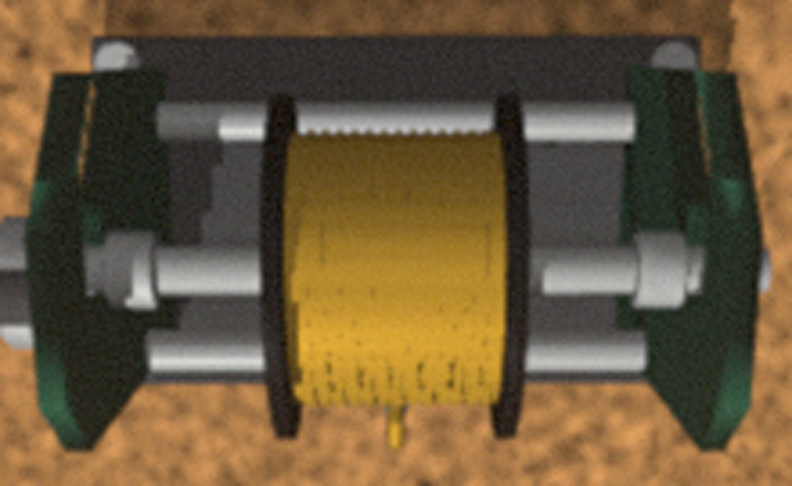

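View pics/w3l.png

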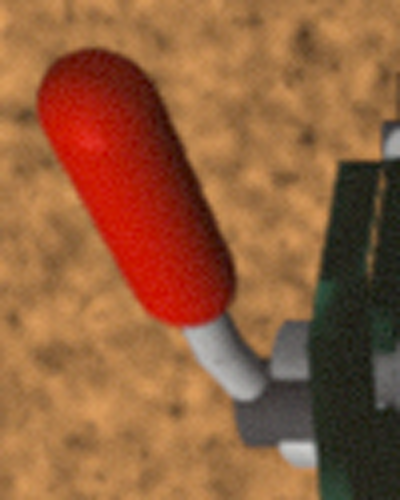

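View pics/w1c.png

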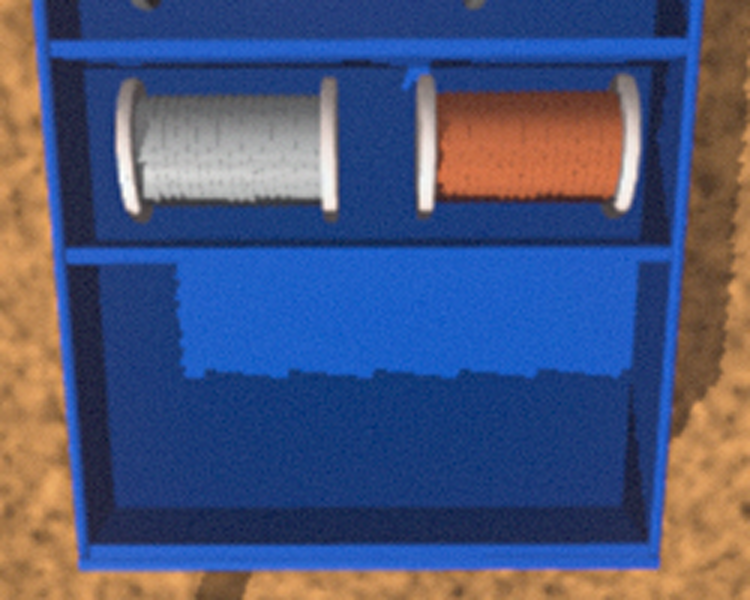

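Run:
```python
from h import *
np.set_printoptions(precision=4,suppress=True)
A=load("w2");B=load("w3")
a=lambda x,y:(*A,240+(x+.5)/4-.5,205+(y+.5)/4-.5)
b=lambda x,y:(*B,210+(x+.5)/3.6-.5,110+(y+.5)/3.6-.5)
P={}
for n,pa,pb in [("colL",(135,401),(156,271)),("colR",(622,399),(638,273)),("bTL",(58,58),(95,38)),("bTR",(678,58),(697,38)),
  ("flLtopfar",(267,227),(281,97)),("flRtopfar",(487,227),(508,97))]:
    P[n],e=tri([a(*pa),b(*pb)]); print(n,P[n],e)
yaw=lambda p,q:np.degrees(np.arctan2(p[1]-q[1],p[0]-q[0]))
d=P["colL"]-P["colR"];print("yaw axle",yaw(P["colL"],P["colR"]),np.linalg.norm(d),(P["colL"]+P["colR"])/2)
d=P["bTL"]-P["bTR"];y=yaw(P["bTL"],P["bTR"]);print("yaw base",y,np.linalg.norm(d))
mid=(P["bTL"]+P["bTR"])/2; t=np.radians(y); print("origin",mid+.048*np.array([-np.sin(t),np.cos(t),0]))
# depth checks
dA=np.load("pics/w2.npy");
for n,p in [("winding",(385,400)),("axL",(200,400)),("axR",(570,400))]:
    _,_,u,v=a(*p); print(n,deproj(*A,u,v,dA[int(round(v)),int(round(u))]))
# lever: w3l tip and base of grip center
dB=np.load("pics/w3.npy")
for p in [(95,95),(140,185),(185,280)]:
    u,v=140+p[0]/4,90+p[1]/4; print("lev",deproj(*B,u,v,dB[int(round(v)),int(round(u))]))
# tote
C=load("w1"); dC=np.load("pics/w1.npy")
for n,p in [("oL",(82,560)),("oR",(657,560)),("dL",(68,250)),("dR",(672,250)),("flo",(380,440)),("flo2",(300,320))]:
    u,v=200+(p[0]+.5)/3-.5,70+(p[1]+.5)/3-.5; print(n,atz(*C,u,v,.045),deproj(*C,u,v,dC[int(round(v)),int(round(u))]))
```

```text
colL [0.5973 0.1913 0.108 ] [0.0002857606705109614, 0.0002857606705109655]
colR [0.4968 0.2045 0.1059] [7.333872267058133e-05, 7.333872267060152e-05]
bTL [0.6227 0.1404 0.0039] [0.00016240298872192526, 0.00016240298872172493]
bTR [0.4603 0.1606 0.0041] [0.00022665780038154602, 0.0002266578003814824]
flLtopfar [0.5664 0.1601 0.0986] [0.0003325772454547193, 0.0003325772454548749]
flRtopfar [0.5203 0.1659 0.098 ] [0.000531381350800189, 0.0005313813508000899]
yaw axle -7.486161168517347 0.10137086198275624 [0.5471 0.1979 0.1069]
yaw base -7.080209351880478 0.1636917278948649
origin [0.5474 0.1982 0.004 ]
winding [0.5456 0.1855 0.1317]
axL [0.5839 0.1919 0.1099]
axR [0.5082 0.2011 0.1103]
lev [0.6205 0.1392 0.187 ]
lev [0.62   0.1507 0.1799]
lev [0.6218 0.1645 0.1661]
oL [ 0.5862 -0.0508  0.045 ] [ 0.5859 -0.0514  0.0465]
oR [ 0.4114 -0.0702  0.045 ] [ 0.4117 -0.0705  0.046 ]
dL [ 0.5936 -0.1431  0.045 ] [ 0.5936 -0.1431  0.0448]
dR [ 0.4246 -0.1619  0.045 ] [ 0.4249 -0.1619  0.0462]
flo [ 0.5    -0.0983  0.045 ] [ 0.4983 -0.0891  0.0062]
flo2 [ 0.5268 -0.1308  0.045 ] [ 0.5284 -0.1255  0.0063]
```

```bash
cat >> h.py <<'E'
SO=np.array([.5473,.1981]); SY=-7.2; SEATZ=.1055; PIV=SEATZ+.0245
def st(x,y,z):  # stand xy (m), world z
    t=np.radians(SY); c,s=np.cos(t),np.sin(t)
    return [SO[0]+c*x-s*y, SO[1]+s*x+c*y, z]
E
python3 - <<'E'
from h import *
from cell import arm,viewer
np.set_printoptions(precision=3,suppress=True)
O=R(SY)
def S(): s=arm.read_state(); print(round(s["clock"],2),s["tool_pos"],s["force"])
arm.grip(0.0)
arm.goto(st(.084,-.095,.30),O); S()
zt=PIV+.034+.0726
print(arm.move_linear(st(.084,-.090,zt),vel=.2,guard=10)); S()
print(arm.move_linear(st(.084,-.019,zt),vel=.1,guard=25)); S()
arm.wait(.1); snap(viewer,"wrist","w4"); snap(viewer,"scene","s4")
E
python3 -c "
import cv2
p=cv2.imread('pics/s4.png'); cv2.imwrite('pics/s4c.png',cv2.resize(p[120:290,330:500],None,fx=3.5,fy=3.5,interpolation=cv2.INTER_CUBIC))"
```

```text
5.7 [0.619 0.093 0.3  ] [ 0.642  0.853 -0.339]
False
6.17 [0.62  0.099 0.237] [0.027 1.081 0.824]
False
7.03 [0.628 0.169 0.236] [ 0.733  1.077 -0.243]
```

View pics/w4.png

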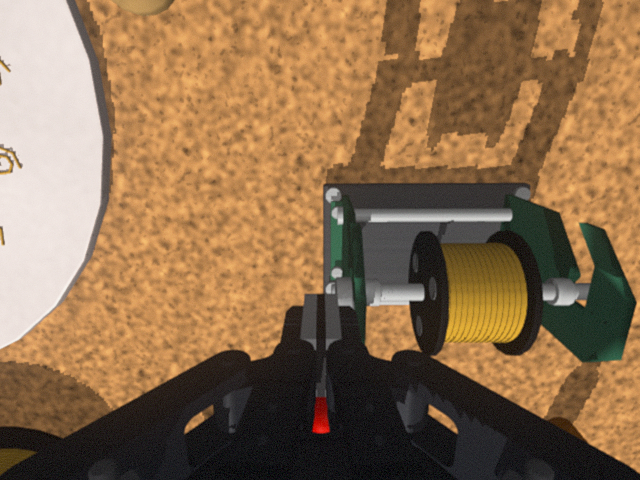

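View pics/s4c.png

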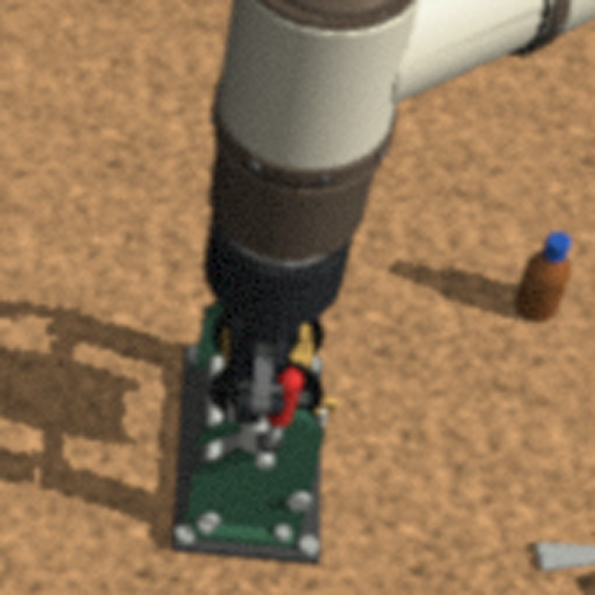

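```bash
python3 - <<'E'
from h import *
from cell import arm,viewer
np.set_printoptions(precision=3,suppress=True)
def S(): s=arm.read_state(); print(round(s["clock"],2),s["tool_pos"],s["force"])
def pt(th,s):
    t=np.radians(th); u=np.array([-np.cos(t),np.sin(t)]); tt=np.array([np.sin(t),np.cos(t)])
    c=s*u-8*tt; return st(.084,(c[0]-11)/1e3,PIV+c[1]/1e3+.0726)
for th,s in [(105,39),(120,43),(135,46),(150,49),(160,50),(168,50)]:
    g=arm.move_linear(pt(th,s),vel=.1,guard=15); print(th,g); S()
    if g: break
arm.wait(.1); snap(viewer,"scene","s5")
p=arm.read_state()["tool_pos"]
arm.move_linear([p[0],p[1],.29],vel=.2)
arm.grip(0.75)
arm.goto(st(0,0,.29),R(SY));S(); arm.wait(.2); snap(viewer,"scene","s6"); snap(viewer,"wrist","w6"); print(arm.read_state()["finger_gap"])
E
python3 -c "
import cv2
for n in ('s5','s6'):
  p=cv2.imread(f'pics/{n}.png'); cv2.imwrite(f'pics/{n}c.png',cv2.resize(p[120:290,330:500],None,fx=3.5,fy=3.5,interpolation=cv2.INTER_CUBIC))"
```

```text
105 False
7.49 [0.629 0.179 0.242] [-2.286 -2.711  0.821]
120 False
7.77 [0.631 0.191 0.244] [-0.865 -2.669 -0.089]
135 False
8.04 [0.633 0.204 0.241] [ 0.135 -0.553  0.476]
150 False
8.32 [0.634 0.215 0.234] [ 0.003 -0.408  0.452]
160 False
8.57 [0.635 0.221 0.227] [ 0.036 -0.608  1.435]
168 False
8.82 [0.635 0.223 0.223] [-3.139 -2.207  8.468]
10.56 [0.547 0.198 0.291] [-0.251 -0.406  0.486]
0.7503406157203744
```

View pics/s6c.png

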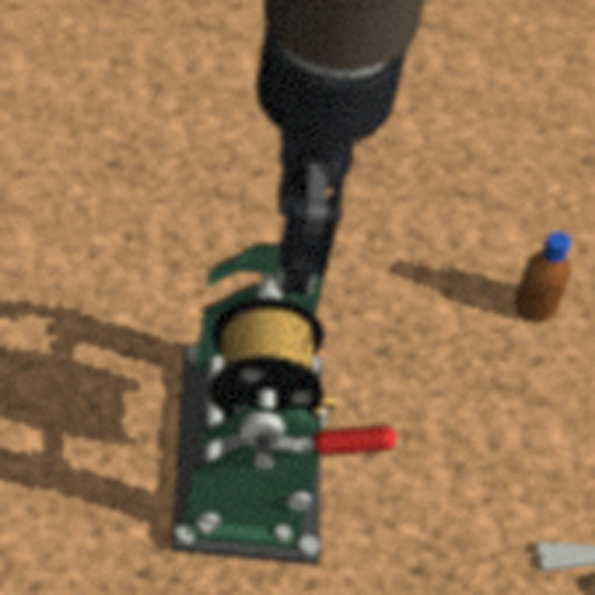

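View pics/w6.png

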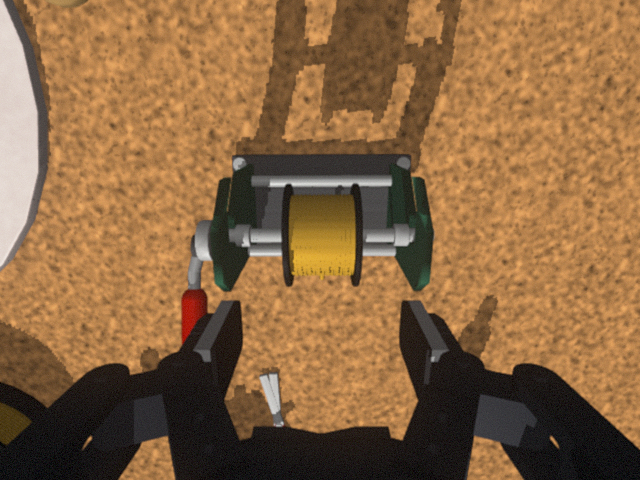

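Run:
```python
from h import *
from cell import arm,viewer
np.set_printoptions(precision=4,suppress=True)
def S(): s=arm.read_state(); print(round(s["clock"],2),s["tool_pos"],s["force"],s["wrist_torque"],s["finger_gap"])
print(arm.move_linear(st(0,0,.184),vel=.12,guard=8)); S()
snap(viewer,"wrist","w7"); 
arm.grip(0.3,grip_force=40); S(); arm.wait(.2); S(); snap(viewer,"wrist","w8")
```

```text
False
11.89 [0.5478 0.1984 0.1848] [ 1.0741 -0.3352 -0.0893] [-0.022  -0.0162 -0.0075] 0.7485451155078288
12.21 [0.5478 0.1985 0.1851] [-0.2116  0.7919  3.0461] [ 0.1587  0.0968 -0.0695] 0.5762581264279272
12.41 [0.5478 0.1985 0.1851] [-0.9461  1.0114  5.3712] [ 0.1961  0.2015 -0.096 ] 0.5825041133594157
```

View pics/w8.png

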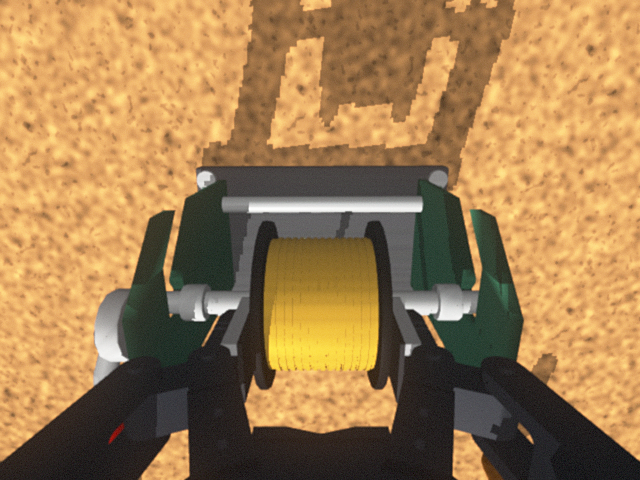

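Run:
```python
from h import *
from cell import arm,viewer
np.set_printoptions(precision=4,suppress=True)
def S(): s=arm.read_state(); print(round(s["clock"],2),s["tool_pos"],s["force"],s["wrist_torque"],s["finger_gap"])
print(arm.move_linear(st(0,0,.184+.006),vel=.03,guard=20)); arm.wait(.15);S()
snap(viewer,"wrist","w9"); snap(viewer,"scene","s9")
```

```text
False
12.96 [0.5469 0.1978 0.1892] [-0.8573  0.2555 -3.4865] [ 0.0114 -0.0367 -0.0336] 0.5764382451423892
```

View pics/w9.png

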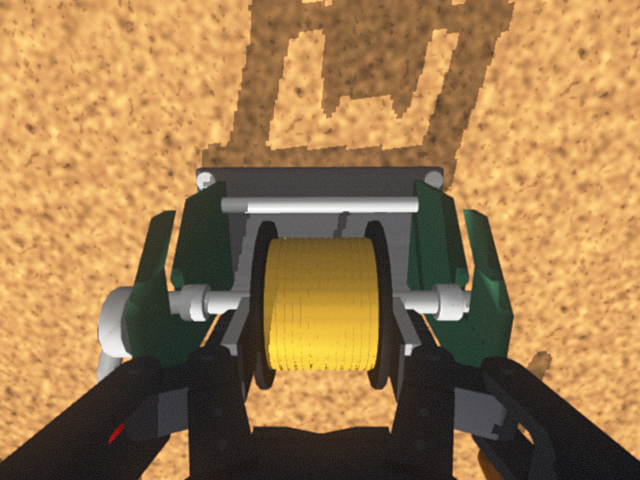

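Run:
```python
from h import *
from cell import arm,viewer
np.set_printoptions(precision=4,suppress=True)
def S():
    s=arm.read_state(); print(round(s["clock"],2),s["tool_pos"],s["force"],s["wrist_torque"],s["finger_gap"]); return s["tool_pos"]
z=.1912
arm.move_linear(st(0,0,z),vel=.03); arm.wait(.3); S()
print(arm.move_linear(st(0,-.016,z),vel=.04,guard=8)); arm.wait(.1); S(); snap(viewer,"wrist","w10")
```

```text
13.61 [0.5473 0.1981 0.1912] [-0.32   -0.6326 -3.6014] [ 0.0521 -0.0114 -0.0258] 0.5803484538262216
False
14.26 [0.5454 0.1823 0.1913] [-0.3742 -0.0709 -4.7485] [0.057  0.0283 0.0135] 0.5757234801844671
```

View pics/w10.png

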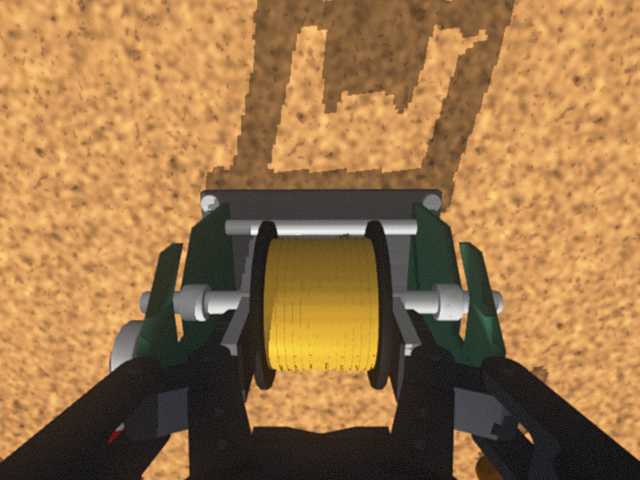

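Run:
```python
from h import *
from cell import arm,viewer
np.set_printoptions(precision=4,suppress=True)
def S():
    s=arm.read_state(); print(round(s["clock"],2),s["tool_pos"],s["force"],s["wrist_torque"],s["finger_gap"]); return s["tool_pos"]
print(arm.move_linear(st(0,-.016,.1904),vel=.04,guard=8)); 
g=arm.move_linear(st(0,-.050,.1564),vel=.05,guard=8); print(g); S()
if not g:
    print(arm.move_linear(st(0,-.068,.1564),vel=.06,guard=8)); S()
    snap(viewer,"wrist","w11"); snap(viewer,"scene","s11")
```

```text
False
False
15.67 [0.5413 0.1488 0.1567] [ 0.2281  0.0558 -3.871 ] [-0.0023 -0.0013  0.0175] 0.5791037269762307
False
16.12 [0.5388 0.1302 0.1565] [-0.0176 -0.4278 -4.0297] [0.0662 0.0094 0.0238] 0.5771166147222966
```

View pics/w11.png

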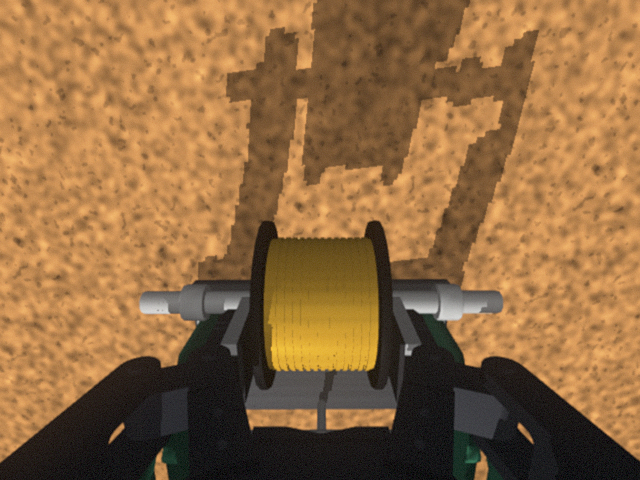

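Run:
```python
from h import *
from cell import arm,viewer
np.set_printoptions(precision=4,suppress=True)
def S():
    s=arm.read_state(); print(round(s["clock"],2),s["tool_pos"],s["force"],s["finger_gap"]); return s["tool_pos"]
s=arm.read_state(); tp=s["tool_pos"];Rt=s["orientation"]
K,T=load("w11")
for u in ((140,302),(502,301),(321,301.5)):
    P=atz(K,T,*u,tp[2]-.080); print("tool",Rt.T@(P-tp), P)
arm.move_linear([tp[0],tp[1],.27],vel=.25);S()
arm.goto([.505,-.06,.27],R(6.35)); arm.wait(.2); S(); snap(viewer,"wrist","w12")
arm.goto([.505,-.107,.27],R(6.35)); arm.wait(.2); S(); snap(viewer,"wrist","w13");snap(viewer,"scene","s13")
```

```text
tool [ 0.0006 -0.0801  0.08  ] [0.6184 0.12   0.0765]
tool [0.001 0.08  0.08 ] [0.4595 0.1396 0.0765]
tool [0.0008 0.     0.08  ] [0.5388 0.1298 0.0765]
16.82 [0.5378 0.1305 0.2686] [-0.0899 -1.0464 -5.0873] 0.5758059776661818
17.82 [ 0.5053 -0.0591  0.2695] [ 0.1894 -0.6399 -4.3119] 0.5790550533913934
18.38 [ 0.5051 -0.1063  0.27  ] [ 0.9886  0.443  -4.7901] 0.5811489425505226
```

View pics/w12.png

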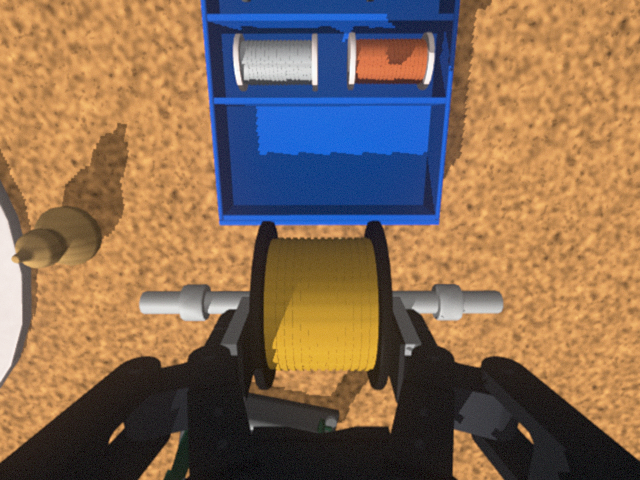

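View pics/w13.png

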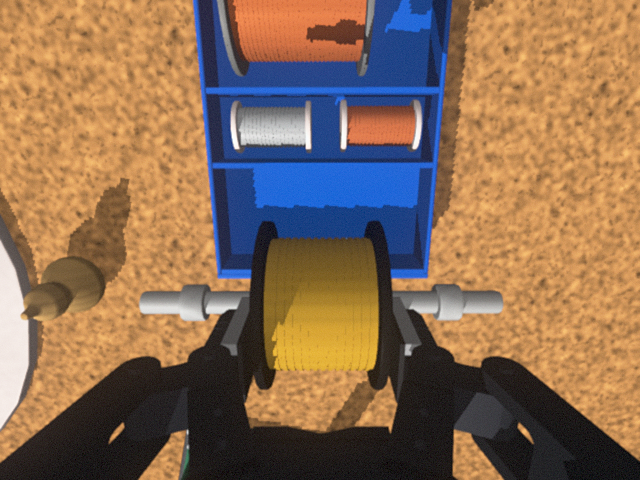

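Run:
```python
import cv2
for n,y in (("w12",85),("w13",150)):
    p=cv2.imread(f"pics/{n}.png")[y:y+150,200:455]; cv2.imwrite(f"pics/{n}c.png",cv2.resize(p,None,fx=3,fy=3,interpolation=cv2.INTER_CUBIC))
```

```text
(no output)
```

View pics/w12c.png

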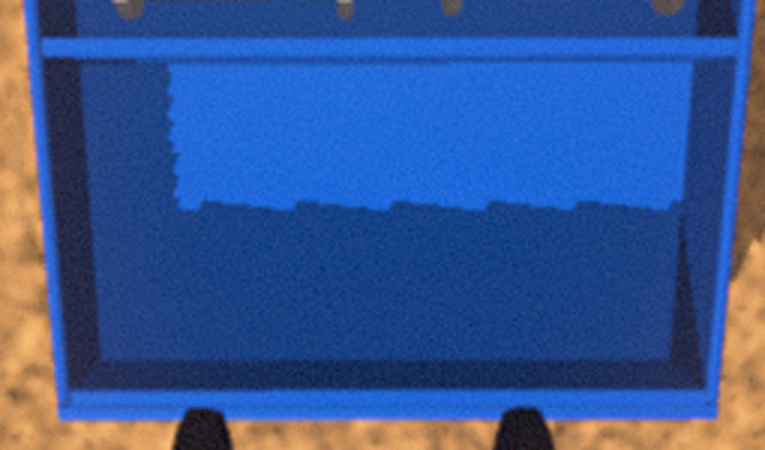

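View pics/w13c.png

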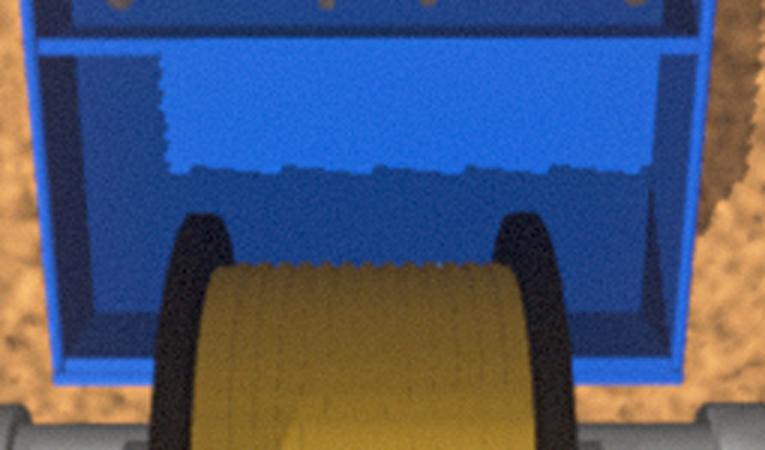

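Run:
```python
from h import *
np.set_printoptions(precision=4,suppress=True)
A=load("w12");B=load("w13")
a=lambda x,y:(*A,200+(x+.5)/3-.5,85+(y+.5)/3-.5)
b=lambda x,y:(*B,200+(x+.5)/3-.5,150+(y+.5)/3-.5)
D={"iL":((70,391),(64,358)),"iR":((703,391),(673,358)),"dL":((44,56),(42,54)),"dR":((738,56),(698,54))}
Q=[]
for n,(p,q) in D.items():
    P,e=tri([a(*p),b(*q)]); A1=atz(*a(*p),.045);B1=atz(*b(*q),.045); print(n,P,e,A1,B1); Q.append((A1+B1)/2)
Q=np.array(Q); print(Q.mean(0), np.linalg.norm(Q[0]-Q[1]),np.linalg.norm(Q[2]-Q[3]),np.linalg.norm((Q[0]+Q[1]-Q[2]-Q[3])/2))
for i in(0,2): print(np.degrees(np.arctan2(*(Q[i]-Q[i+1])[[1,0]])))
```

```text
iL [ 0.5844 -0.0555  0.0441] [9.485760952518896e-05, 9.485760952532912e-05] [ 0.5841 -0.0557  0.045 ] [ 0.5843 -0.0559  0.045 ]
iR [ 0.4142 -0.0742  0.0428] [0.0005273017187843498, 0.0005273017187843791] [ 0.4155 -0.0747  0.045 ] [ 0.4144 -0.075   0.045 ]
dL [ 0.5933 -0.1396  0.0446] [0.00032234419425466716, 0.0003223441942547936] [ 0.5935 -0.1396  0.045 ] [ 0.5928 -0.1397  0.045 ]
dR [ 0.4242 -0.1587  0.0455] [0.0001439994119108983, 0.00014399941191081957] [ 0.4239 -0.1587  0.045 ] [ 0.4242 -0.1587  0.045 ]
[ 0.5041 -0.1073  0.045 ] 0.17032316445407097 0.17013693658776055 0.08434411334078046
6.42093561892372
6.424052888632987
```

Run:
```python
from h import *
from cell import arm,viewer
np.set_printoptions(precision=4,suppress=True)
def S():
    s=arm.read_state(); print(round(s["clock"],2),s["tool_pos"],s["force"],s["finger_gap"]); return s["tool_pos"]
x,y=.5042,-.1065; O=R(6.42)
print(arm.move_linear([x,y,.20],vel=.12,ori=O)); S()
print(arm.move_linear([x,y,.130],vel=.1,guard=10)); arm.wait(.2); S()
print(arm.move_linear([x,y,.116],vel=.02,guard=3.5)); S(); arm.wait(.2); S()
snap(viewer,"wrist","w14"); snap(viewer,"scene","s14")
```

```text
False
19.21 [ 0.5049 -0.1065  0.2007] [ 0.5156  0.1536 -4.0195] 0.5773724078389135
False
20.26 [ 0.5046 -0.1065  0.1307] [ 0.2025 -0.0795 -3.6996] 0.5784076519712267
True
20.77 [ 0.5042 -0.1065  0.1207] [0.0061 0.6803 4.0935] 0.5753239103303254
20.97 [ 0.5042 -0.1065  0.1206] [-0.4073 -0.6155  5.5111] 0.575583808483772
```

View pics/w14.png

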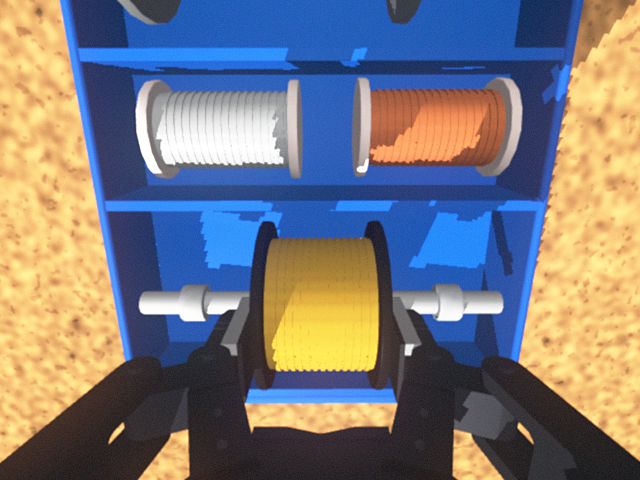

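Contact came at TCP z = 0.1207, where the floor was predicted (0.121). The picture shows the axle (140–502, row 302) inside the bay's end walls, so I'll release and back off.

```bash
python3 - <<'E'
from h import *
from cell import arm,viewer
np.set_printoptions(precision=4,suppress=True)
def S():
    s=arm.read_state(); print(round(s["clock"],2),s["tool_pos"],s["force"],s["finger_gap"]); return s["tool_pos"]
x,y=.5042,-.1065
arm.grip(.8); S()
print(arm.move_linear([x,y,.26],vel=.12,guard=8)); S()
arm.goto([x,y+.01,.33],R(6.42)); arm.wait(.3); snap(viewer,"wrist","w15"); 
arm.goto([.45,-.35,.35],R(6.42)); arm.wait(.3); snap(viewer,"scene","s15"); snap(viewer,"top","t15"); S()
E
python3 -c "
import cv2
p=cv2.imread('pics/s15.png'); cv2.imwrite('pics/s15c.png',cv2.resize(p[160:330,100:500],None,fx=2,fy=2,interpolation=cv2.INTER_CUBIC))"
```

```text
21.39 [ 0.5026 -0.1065  0.1191] [-0.5014 -0.3184 -0.305 ] 0.8030519144119238
False
22.72 [ 0.5038 -0.1065  0.2592] [ 0.9134 -0.0309  0.1151] 0.8008447971338835
24.87 [ 0.4503 -0.3494  0.3501] [0.1793 0.0136 0.0778] 0.8007208543739848
```

View pics/w15.png

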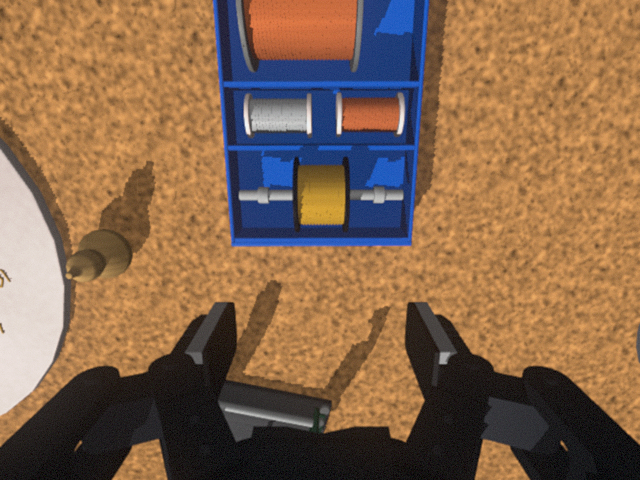

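View pics/s15c.png

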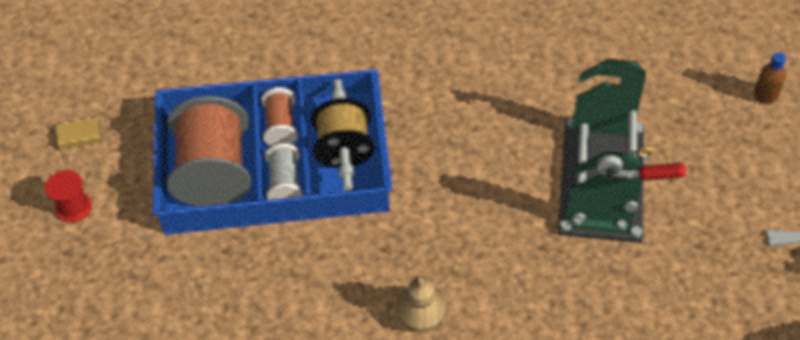

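View pics/t15.png

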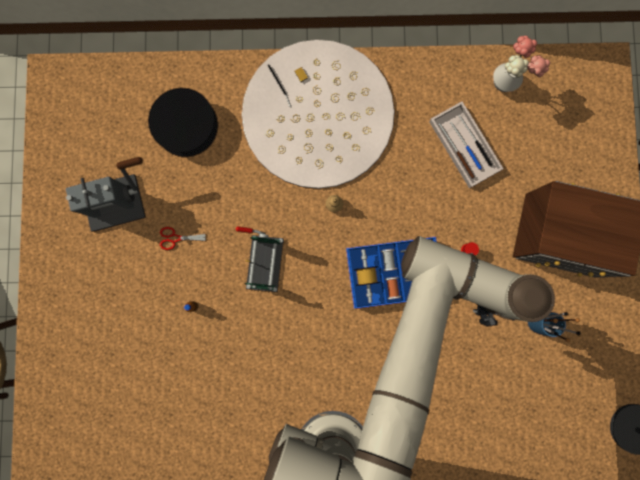

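The reel lies flat in its bay with its axle along x. The lever is open, the stand is empty and the bystanders haven't moved, so I'm handing it in.

```bash
python3 -c "
from cell import workorder
print(workorder.finish_job())"
```

```text
the job is handed in; nothing more can be done
None
```

The gold-wire reel is in the 84 mm tote bay, the cam lever is fully open, and I handed the job in at about 25 s of the 53 s allowed.

- **Lever:** I pushed it over with the closed fingertips until the force rose to about 8.5 N at the expected angle, which I took as the stop. Later pictures show the handle still over on the +y side.
- **Reel removal:** I gripped the flanges, raised the reel about 6 mm, moved it level over the lip and took it down the slope. No force guard tripped on the way out.
- **Placing:** Two wrist views put the bay at 170.2 x 84.3 mm. Contact with the floor came at a TCP height of 120.7 mm against 121 mm predicted, and I released the reel only after that.

**Last checks:** The wrist, scene and top views show:
- the reel flat in its bay, with its axle along x;
- the stand empty;
- the bobbins, big reel and loose items where they were, as far as I could see. The arm hid part of the tote and the brass block in the top view, but both showed in the scene view.

**Disagreements:**
- **Heights:** two-view triangulation put the axle at about 107 mm, against 105 mm in the text, and the base's top edge at about 4 mm against 10 mm. The depth reading agreed with 105 mm for the axle, so I used 105.5 mm.
- **First lift:** it came out about 1 mm short, so I corrected it before moving over the lip.

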